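# Clear the tasting dish and push it back into its row

### The job

The two-section wooden dish came back from the tasting with a used steel cup in one section and an untouched biscuit pack in the other. Carry it by its upright grip to the grey wash tub and tip it so that only the used cup drops into the tub and the biscuits stay in the dish, without touching the cup or the biscuits with the fingers. Then push the dish end first into the slightly too narrow gap in the row of tins, easing the tins apart without toppling them or knocking them out of the row, until its far end meets the back rail, let it stand level there with its biscuits, and leave everything else on the counter where it is.

Things in the scene. Friction and masses are not known exactly. Their poses are not given: they have to be found in the camera images.
- dish: Wooden two-section dish, 190 mm long (x), 110 mm wide (y), 0.3 kg, loose, any yaw; origin at the centre of its underside, z up. Same either way round: sections at +x and -x of a divider (along y at x = 0, 14 mm thick, 50 mm high). Side walls 40 mm high, no end walls, 5 mm floor. What lies in the raised section is held by the divider up to about 85 degrees of tipping.
- dish_grip (a point): Grip point of the dish, 105 mm above its underside, in its middle: on an upright flat plate on the divider, 14 mm thick (dish x), 70 mm long (dish y), top 125 mm above the underside. To be pinched from above across its thickness. Axes as the dish.
- dish_lip (a point): Middle of the pouring lip at the dish's +x end, 95 mm from its middle, 18 mm above its underside; the -x end is the same. The floor is flat to 68 mm from the middle, then rises at 26 degrees to this open lip; in plan the end tapers from 110 mm wide to 76 mm at the lip. The cup slides out over the lip once its section is tipped down by some 40 to 60 degrees.
- used_cup: Used steel cup, open on top, 60 mm across the rim, 48 mm at the foot, 32 mm high, 60 g, loose; origin at the centre of its underside. It starts upright in one section of the dish (either one), about 39 mm from the dish's middle.
- biscuit_pack: Biscuit pack, paper-wrapped bar 42 x 72 x 22 mm (x, y, z), 70 g, loose; origin at the centre of its underside. It starts flat in the other section, about 39 mm from the dish's middle.
- tub: Grey wash tub, fixed, open on top, 200 mm (x) by 240 mm (y) by 85 mm high, walls 6 mm; origin at the centre of its underside. It stands on the left or the right of the counter, the dish on the other side.
- rail: Steel back rail, fixed, 660 mm long (y), 60 mm high, 20 mm thick; origin at the foot of the middle of its front face, its x pointing away from the robot, square to that face. The tins stand in a row in front of it, their x axes along the rail's x.
- tin_a: box-shaped storage tin, dark steel, 110 mm deep (x) by 100 mm wide (y) by 120 mm tall, about 0.35 kg, loose, origin at the centre of its underside; left neighbour (larger y) of the gap. Between tin_a and tin_b the gap is about 94 to 102 mm, too narrow for the 110 mm dish; each tin must give way by some 4 to 8 mm, with about 2 to 10 N.
- tin_b: box-shaped storage tin, dark steel, 110 mm deep (x) by 100 mm wide (y) by 120 mm tall, about 0.35 kg, loose, origin at the centre of its underside; right neighbour (smaller y) of the gap.
- tin_c: box-shaped storage tin, white with a wooden lid, 110 mm deep (x) by 100 mm wide (y) by 120 mm tall, about 0.35 kg, loose, origin at the centre of its underside; stands a few mm beyond tin_a.
- tin_d: box-shaped storage tin, cardboard-brown, 110 mm deep (x) by 100 mm wide (y) by 120 mm tall, about 0.35 kg, loose, origin at the centre of its underside; stands a few mm beyond tin_b.
- milk_jug: Bystander: steel milk jug with handle, 80 mm across, 95 mm high, origin at the centre of its underside. Not to be moved.
- mug: Bystander: white mug with handle, 76 mm across, 85 mm high, origin at the centre of its underside. Not to be moved.
- tamper: Bystander: steel coffee tamper, upright, 58 mm across, 88 mm high, origin at the centre of its underside; near the robot, in front of the gap. Not to be moved.
- sugar_jar: Bystander: glass jar with steel cap, 72 mm across, 110 mm high, origin at the centre of its underside. Not to be moved.
- card_box: Bystander: cardboard box 60 x 90 x 70 mm, origin at the centre of its underside. Not to be moved.
- espresso_cup: Bystander: white cup, 64 mm across, 55 mm high, origin at the centre of its underside; beside the tamper, in front of the gap. Not to be moved.

How it is judged:
By the outcome, as a careful person would: the job done as asked, in the order asked, and still so for the second after the job is handed in, with the robot touching nothing.
It also fails if it takes over 61 s, if anything falls off the work surface, if the arm or the gripper's body presses on something with over 40 N, if the wrist force passes 120 N, or if a joint passes its speed limit or range.

### The arm

A 6-joint arm with a two-finger parallel gripper is mounted at the origin on the work surface. World frame = base frame: x ahead of the robot, y to its left, z up, the work surface at z = 0. Lengths are in m, angles in rad, forces in N, time in s.
With the tool pointing down it reaches from about 0.325 to 0.85 m from the base axis. Payload 4.4 kg.
Tool frame: the origin (TCP) lies at the very end of the fingers, on their centre line; the grasp point (between the pads) lies 19 mm behind it; z points along the fingers, y is the line along which they close (so a half turn about z gives the same grasp; the last joint's range is limited). The gripper opens to 94 mm and grips with 3 to 60 N. Pads are 16 mm wide; open, the fingers measure 119 mm over their backs; the gripper's body (75 mm by 177 mm) begins 78 mm behind the grasp point.
Start: joints at [-1.298, 0.207, 1.542, -0, 1.393, -0.15], TCP at [0.236, -0.524, 0.205] pointing down, gripper open.
Joint ranges: [-2.73, 2.73], [-0.86, 2.22], [0.23, 2.46], [-1.11, 4.25], [0.08, 2.63], [-2.82, 2.82]. Speed limits (rad/s): [2.79, 2.79, 3.14, 3.14, 3.14, 3.14].

### API

Orientations are given as a rotation vector (axis times angle).
In Python, from cell import get_state, eyes, workorder, recognise, masks_of, spot_point gives the robot as it stands.
- The arm moves only by the tool send_rows, never from a script. Its argument "steps" is a list of rows, each a list of 5 numbers: the shift along the tool's x, y, z in m, then the turn about the tool's z in degrees, then the gripper command: -1 is fully open, 1 is shut, values between are in proportion. A call has 1 to 20 rows; each row is the pose to reach, as a shift and turn from the pose commanded when the call began, along the tool's axes at that moment; what a row does not reach only later rows make up. A row lasts 1/12 s, in which the tool goes at most 41.7 mm and 7.16 degrees, less where a joint would pass 70% of its speed; a pose out of reach is approached as far as the arm can. A call with a gripper value outside its range is refused whole. The fingers move at their own pace and stop on an object; "grip_force" is the grip in N (left out, the last holds). Time passes only in rows, so rows that repeat a pose let the fingers close. It gives the time, the measured TCP pose, the force, the opening and the grip force at its end, in the units of the state.
- get_state(): the state, without advancing time (a new reading comes with each control period).
- eyes.camera(name): name is "scene" or "top" or "wrist"; returns a dict with "img" (384x512x3 uint8, red, green, blue), "mtx" (3x3 intrinsics, pixels), "R" (3x3) and "t" (3): a world point X has camera coordinates R X + t. Camera axes: x right, y down, z forward; pixel columns grow to the right and rows downward; lengths in m; the calibration is good to about 2 mm. A picture is of the moment at which its call begins. There is no depth.
- workorder.close_job(): hands the job in; it is judged then, once.
Trained networks look in a picture, given as the dict that the camera call returned (one of the last four; its "shot" number tells which), for a name from the list of things; names that differ only in an ending like _2 or _b are one class to them, and where a whole thing is asked for, a point or a joint stands for the part that bears it (a point fixed in the world has none). Each returns a list of dicts, best first, with "conf" (0 to 1); they miss things now and then, are a little off and sometimes report something else, mostly with a low value. They report only what shows in the picture. A call takes as long as a camera call.
- recognise(label, picture): "centre" ([x, y, z] in m, in world coordinates, good to about 4 mm: the middle of the surface that is visible of it).
- masks_of(label, picture): "pixels" (384x512 bool, what is visible of it).
- spot_point(label, picture): "centre" ([x, y, z] in m, in world coordinates, good to about 4 mm: a listed point, or the origin of a listed thing).
The state is a dict: "clock": time; "joint_positions": joint angles; "joint_velocities": joint speeds; "effort": joint torques, N m; "eef_pos": TCP position; "orientation": TCP orientation; "force": force on the tool from outside, world axes, zero at the start; "wrist_torque": the same for the moment, N m; "finger_gap": finger opening in m; "grip_force": force on a finger pad.
Only numpy, scipy, OpenCV 4.12 (cv2) and the standard library are available. Lean on these libraries where they do the work, as an engineer would, in place of code of your own. Each camera call takes 0.05 s, during which the arm holds its last target. There are 200 camera calls.

## Working session

There is one attempt and no reset: what is moved stays moved. The work goes in short steps, Python scripts to look and compute and a tool call to move; the robot and the scene stay as the last step left them, time stands still between calls to the robot, and variables do not carry over. Pictures are saved under pics/ and viewed, at most 12 in all, crops included, and the job is handed in when it is done.

Besides the shell and the picture viewer there is one more tool, called after "Call:" in YAML: its name, and indented under it one key for each argument. send_rows: Moves the arm, as the interface text tells. Its arguments: {"type":"object","properties":{"steps":{"type":"array"},"grip_force":{"type":"number"}},"required":["steps"]}

```bash
ls; mkdir -p pics; python3 - <<'E'
from cell import get_state, eyes, recognise, spot_point
import cv2, numpy as np
s=get_state(); print({k:np.round(v,3).tolist() for k,v in s.items()})
ims={}
for n in("top","scene"):
    c=eyes.camera(n); ims[n]=c; cv2.imwrite(f"pics/{n}0.png",cv2.resize(c["img"][:,:,::-1],(800,600)))
    print(n,(-c["R"].T@c["t"]).round(3))
for l in "dish dish_grip dish_lip used_cup biscuit_pack tub rail tin_a tin_b tin_c tin_d milk_jug mug tamper sugar_jar card_box espresso_cup".split():
    for n in ims:
        print(l,n,[(np.round(r["centre"],3).tolist(),round(r["conf"],2)) for r in spot_point(l,ims[n])[:4]])
E
```

```text
pics
{'clock': 0.0, 'joint_positions': [-1.298, 0.207, 1.543, 0.0, 1.393, -0.15], 'joint_velocities': [-0.001, -0.0, 0.0, 0.0, 0.003, -0.001], 'effort': [-0.0, -37.088, -28.142, 0.07, 0.036, -0.0], 'eef_pos': [0.236, -0.524, 0.204], 'orientation': [-3.069, -0.659, 0.0], 'force': [-0.733, 0.422, 0.567], 'wrist_torque': [0.025, 0.074, 0.039], 'grip_force': 0.0, 'finger_gap': 0.094}
top [ 0.333 -0.005  1.642]
scene [0.933 0.647 1.265]
dish top [([0.429, 0.287, -0.002], 0.76)]
dish scene [([0.431, 0.29, -0.002], 0.9), ([0.732, -0.022, 0.001], 0.73)]
dish_grip top [([0.432, 0.29, 0.106], 0.59)]
dish_grip scene [([0.425, 0.289, 0.102], 0.67), ([0.448, 0.317, 0.005], 0.28)]
dish_lip top [([0.376, 0.212, 0.02], 0.83), ([0.677, -0.233, -0.002], 0.44), ([0.43, 0.288, 0.103], 0.36)]
dish_lip scene [([0.384, 0.203, 0.016], 0.69), ([0.423, 0.288, 0.104], 0.47), ([0.42, -0.283, -0.001], 0.18)]
used_cup top [([0.405, 0.258, 0.009], 0.73), ([0.668, 0.075, -0.001], 0.6)]
used_cup scene [([0.407, 0.255, 0.004], 0.46)]
biscuit_pack top [([0.454, 0.32, 0.002], 0.56), ([0.67, 0.075, 0.0], 0.19)]
biscuit_
[... 1361 characters left out ...]
-0.001], 0.51)]
mug top [([0.432, -0.51, 0.003], 0.83)]
mug scene [([0.43, -0.509, -0.001], 0.87)]
tamper top [([0.372, -0.042, -0.001], 0.53)]
tamper scene [([0.373, -0.038, 0.005], 0.66), ([0.562, 0.485, -0.001], 0.3), ([0.597, -0.493, -0.002], 0.18)]
sugar_jar top [([0.597, -0.488, -0.002], 0.71), ([0.372, -0.04, 0.001], 0.18)]
sugar_jar scene [([0.594, -0.493, -0.002], 0.55), ([0.365, 0.063, -0.001], 0.28), ([0.38, 0.206, 0.02], 0.21)]
card_box top [([0.419, 0.496, 0.002], 0.73)]
card_box scene [([0.418, 0.498, -0.002], 0.62), ([0.366, 0.064, -0.003], 0.47)]
espresso_cup top [([0.366, 0.06, -0.004], 0.62)]
espresso_cup scene [([0.363, 0.062, -0.0], 0.89), ([0.596, -0.492, -0.002], 0.57)]
```

View pics/top0.png

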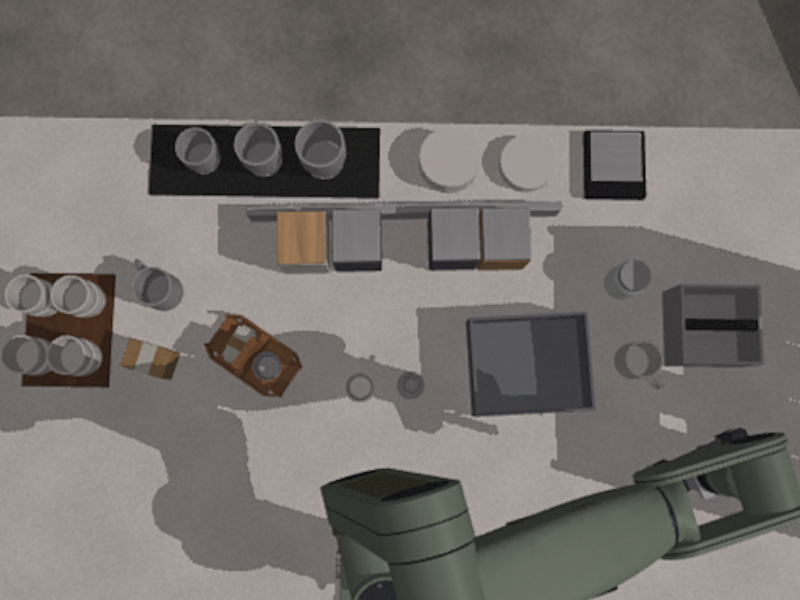

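View pics/scene0.png

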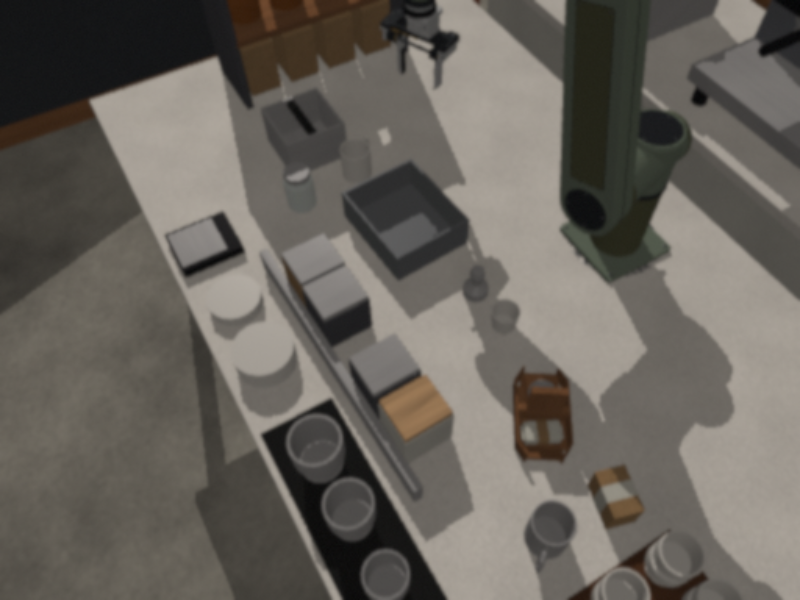

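```bash
cat > h.py <<'E'
from cell import get_state, eyes, workorder, recognise, masks_of, spot_point
import cv2, numpy as np
from scipy.spatial.transform import Rotation as Ro
def st(): 
    s=get_state(); R=Ro.from_rotvec(s["orientation"]).as_matrix(); return s,R
def to(*targets):
    """targets (x,y,z,tool_y_deg) world -> rows from the present pose"""
    s,R=st(); y0=np.degrees(np.arctan2(R[1,1],R[0,1])); print("at",s["eef_pos"].round(4),"tool_y",y0.round(1),"tilt",np.degrees(np.arccos(-R[2,2])).round(2))
    for t in targets:
        d=R.T@(np.array(t[:3])-s["eef_pos"]); a=-((t[3]-y0+180)%360-180); print(d.round(4).tolist(),round(a,1))
def lift(c,uv,z):
    """pixels -> world xy at height z"""
    uv=np.atleast_2d(np.float64(uv)); ray=(c["R"].T@np.linalg.inv(c["mtx"])@np.c_[uv,np.ones(len(uv))].T).T
    o=-c["R"].T@c["t"]; return (o+ray*((z-o[2])/ray[:,2:]))[:,:2]
def save(c,n): cv2.imwrite(f"pics/{n}.png",cv2.resize(c["img"][:,:,::-1],(640,480)))
E
python3 - <<'E'
from h import *
c=eyes.camera("top")
for l,z in(("tub",.085),("tin_a",.12),("dish",.03)):
    for m in masks_of(l,c)[:4]:
        ys,xs=np.nonzero(m["pixels"]); P=lift(c,np.c_[xs,ys],z)
        if len(P)>30:
            r=cv2.minAreaRect((P*1000).astype(np.float32)); print(l,round(m["conf"],2),np.round(r[0],1),np.round(r[1],1),round(r[2],1), np.round(P.min(0),3),np.round(P.max(0),3))
to((.42,-.15,.25,-33),(.43,.289,.25,-33))
E
```

```text
tub 0.58 [ 412.7 -279.3] [200.  248.7] 3.8 [ 0.308 -0.408] [ 0.514 -0.152]
tin_a 0.87 [ 659.5 -225.2] [102.9 129.5] 89.5 [ 0.595 -0.277] [ 0.724 -0.173]
tin_a 0.79 [652.3  73.6] [127.2  99.9] 0.9 [0.588 0.023] [0.716 0.124]
tin_a 0.61 [ 658.4 -120.9] [126.3 107.1] 4.0 [ 0.594 -0.173] [ 0.723 -0.067]
dish 0.64 [424.4 285.8] [192.8 112.2] 56.0 [0.341 0.187] [0.508 0.386]
at [ 0.2359 -0.5244  0.2054] tool_y -65.8 tilt 0.0
[0.3215, -0.2659, -0.0445] -32.8
[0.5107, -0.6621, -0.0445] -32.8
```

Call:
send_rows:
  steps:
    - [0.32,-0.266,-0.045,-31.8,-1]
    - [0.32,-0.266,-0.045,-31.8,-1]
    - [0.32,-0.266,-0.045,-31.8,-1]
    - [0.32,-0.266,-0.045,-31.8,-1]
    - [0.32,-0.266,-0.045,-31.8,-1]
    - [0.32,-0.266,-0.045,-31.8,-1]
    - [0.32,-0.266,-0.045,-31.8,-1]
    - [0.32,-0.266,-0.045,-31.8,-1]
    - [0.32,-0.266,-0.045,-31.8,-1]
    - [0.51,-0.662,-0.045,-31.8,-1]
    - [0.51,-0.662,-0.045,-31.8,-1]
    - [0.51,-0.662,-0.045,-31.8,-1]
    - [0.51,-0.662,-0.045,-31.8,-1]
    - [0.51,-0.662,-0.045,-31.8,-1]
    - [0.51,-0.662,-0.045,-31.8,-1]
    - [0.51,-0.662,-0.045,-31.8,-1]
    - [0.51,-0.662,-0.045,-31.8,-1]
    - [0.51,-0.662,-0.045,-31.8,-1]
    - [0.51,-0.662,-0.045,-31.8,-1]
    - [0.51,-0.662,-0.045,-31.8,-1]

```text
clock: 3.67
eef_pos: [0.4277, 0.2703, 0.2505]
orientation: [2.773, 1.476, 0.001]
force: [1.1, 0.1, 0.4]
finger_gap: 0.0938
grip_force: 0.0
```

```bash
python3 - <<'E'
from h import *
c=eyes.camera("wrist"); save(c,"w1")
for l in("dish_grip","dish","used_cup","biscuit_pack","dish_lip"): print(l,[(np.round(r["centre"],4).tolist(),round(r["conf"],2)) for r in spot_point(l,c)[:2]])
m=masks_of("dish",c)[0]; ys,xs=np.nonzero(m["pixels"])
r=cv2.minAreaRect((lift(c,np.c_[xs,ys],.03)*1000).astype(np.float32)); print(r)
print((-c["R"].T@c["t"]).round(3)); to((.43,.289,.25,-34))
E
```

```text
dish_grip [([0.4329, 0.2873, 0.1036], 0.98)]
dish [([0.4318, 0.2878, -0.0], 0.76)]
used_cup [([0.4082, 0.255, 0.0055], 0.71)]
biscuit_pack [([0.4529, 0.3195, 0.0059], 0.61)]
dish_lip [([0.3814, 0.205, 0.0175], 0.72), ([0.434, 0.2862, 0.1021], 0.37)]
((427.6094970703125, 284.45703125), (195.24034118652344, 112.92881774902344), 56.215091705322266)
[0.469 0.331 0.43 ]
at [0.4282 0.2667 0.2502] tool_y -34.1 tilt 0.03
[0.0195, -0.011, 0.0002] -0.1
```

View pics/w1.png

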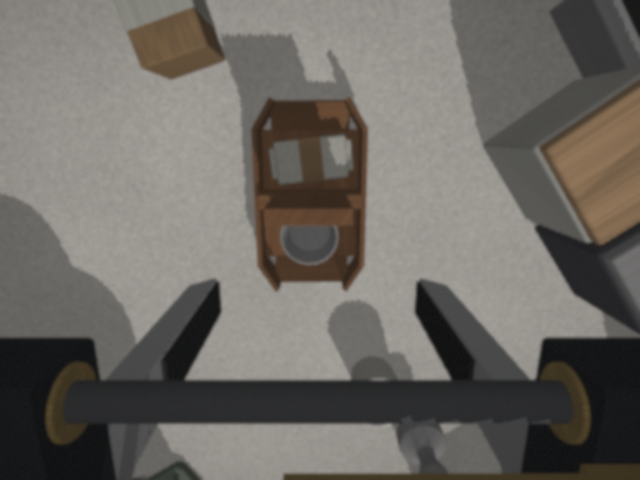

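Call:
send_rows:
  steps:
    - [0.02,-0.008,0.0,0,-1]
    - [0.02,-0.008,0.04,0,-1]
    - [0.02,-0.008,0.08,0,-1]
    - [0.02,-0.008,0.12,0,-1]
    - [0.02,-0.008,0.147,0,-1]
    - [0.02,-0.008,0.147,0,-1]
    - [0.02,-0.008,0.147,0,0]
    - [0.02,-0.008,0.147,0,1]
    - [0.02,-0.008,0.147,0,1]
    - [0.02,-0.008,0.147,0,1]
    - [0.02,-0.008,0.147,0,1]
    - [0.02,-0.008,0.147,0,1]
  grip_force: 15

```text
clock: 5.02
eef_pos: [0.4343, 0.2901, 0.106]
orientation: [-2.774, -1.475, -0.007]
force: [-0.2, -0.2, 6.8]
finger_gap: 0.0698
grip_force: 15.0
```

Call:
send_rows:
  steps:
    - [0,0,-0.01,0,1]
    - [0,0,-0.025,0,1]
    - [0,0,-0.04,0,1]
    - [0,0,-0.06,0,1]
    - [0,0,-0.06,0,1]
    - [0,0,-0.06,0,1]
  grip_force: 15

```text
clock: 5.52
eef_pos: [0.4334, 0.2894, 0.1643]
orientation: [2.773, 1.476, 0.005]
force: [-0.2, 0.1, -4.6]
finger_gap: 0.0697
grip_force: 15.0
```

```bash
python3 - <<'E'
from h import *
c=eyes.camera("scene"); cv2.imwrite("pics/s1.png",cv2.resize(c["img"][180:330,240:440,::-1],(640,480)))
s,_=st();print(s["force"],s["wrist_torque"],s["finger_gap"],s["eef_pos"])
E
```

```text
[ 0.38073226 -0.10451152 -3.37571575] [-0.04774661 -0.01506142  0.04139637] 0.0700256256652713 [0.43233242 0.28890037 0.16291136]
```

View pics/s1.png

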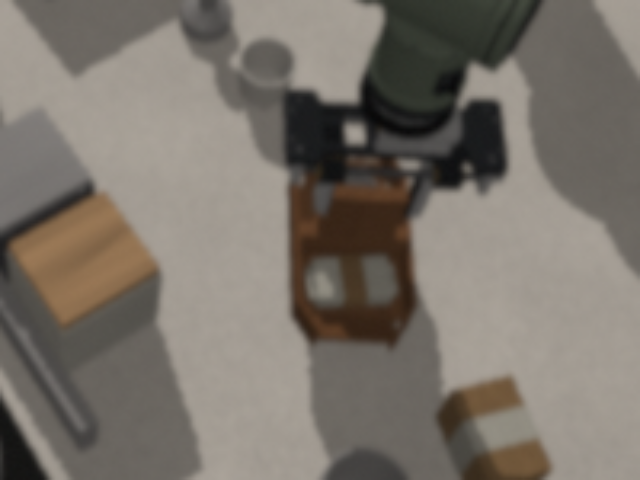

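Call:
send_rows:
  steps:
    - [0,0,-0.02,0,1]
    - [0,0,-0.05,0,1]
    - [0,0,-0.08,0,1]
    - [-0.01,0.006,-0.1,0,1]
    - [-0.025,0.016,-0.107,0,1]
    - [-0.045,0.029,-0.107,0,1]
    - [-0.068,0.044,-0.107,0,1]
    - [-0.092,0.059,-0.107,0,1]
    - [-0.116,0.075,-0.107,0,1]
    - [-0.14,0.09,-0.107,0,1]
    - [-0.164,0.106,-0.107,0,1]
    - [-0.188,0.121,-0.107,0,1]
    - [-0.212,0.136,-0.107,0,1]
    - [-0.236,0.152,-0.107,0,1]
    - [-0.26,0.167,-0.107,0,1]
    - [-0.284,0.183,-0.107,0,1]
    - [-0.308,0.198,-0.107,0,1]
    - [-0.325,0.209,-0.107,0,1]
    - [-0.335,0.216,-0.107,0,1]
    - [-0.34,0.219,-0.107,0,1]
  grip_force: 30

```text
clock: 7.23
eef_pos: [0.4231, -0.1167, 0.2682]
orientation: [-2.773, -1.471, 0.004]
force: [1.0, -0.1, -4.0]
finger_gap: 0.0696
grip_force: 30.0
```

```bash
python3 - <<'E'
from h import *
s,_=st();print(s["force"],s["finger_gap"],s["clock"]); to((.42,-.285,.27,3.8),(.42,-.285,.152,3.8))
E
```

```text
[ 1.02484001 -0.12718451 -3.95642043] 0.06958374061036286 7.2333
at [ 0.4231 -0.1167  0.2682] tool_y -34.1 tilt 0.21
[-0.1411, 0.0919, -0.0019] -37.9
[-0.1409, 0.0923, 0.1161] -37.9
```

Call:
send_rows:
  steps:
    - [-0.01,0.006,0,-2,1]
    - [-0.03,0.019,0,-6,1]
    - [-0.05,0.032,0,-11,1]
    - [-0.07,0.045,0,-16,1]
    - [-0.09,0.058,0,-21,1]
    - [-0.11,0.072,0,-26,1]
    - [-0.125,0.082,0,-31,1]
    - [-0.135,0.089,0,-35,1]
    - [-0.141,0.092,0,-38,1]
    - [-0.141,0.092,0,-38,1]
    - [-0.141,0.092,0,-38,1]
  grip_force: 30

```text
clock: 8.15
eef_pos: [0.4213, -0.2826, 0.2688]
orientation: [-2.142, -2.294, -0.001]
force: [0.6, 0.5, -4.4]
finger_gap: 0.0698
grip_force: 30.0
```

```bash
python3 - <<'E'
from h import *
c=eyes.camera("top"); cv2.imwrite("pics/t1.png",cv2.resize(c["img"][170:290,270:430,::-1],(640,480)))
c=eyes.camera("scene"); cv2.imwrite("pics/s2.png",cv2.resize(c["img"][60:210,180:380,::-1],(640,480)))
s,_=st();print(s["force"],s["finger_gap"],s["clock"]); to((.42,-.285,.152,3.8))
E
```

```text
[ 0.26767151  0.31153437 -3.48011349] 0.06943649768707467 8.25
at [ 0.4216 -0.2824  0.2694] tool_y 4.0 tilt 0.11
[-0.0027, -0.0017, 0.1174] 0.2
```

View pics/s2.png

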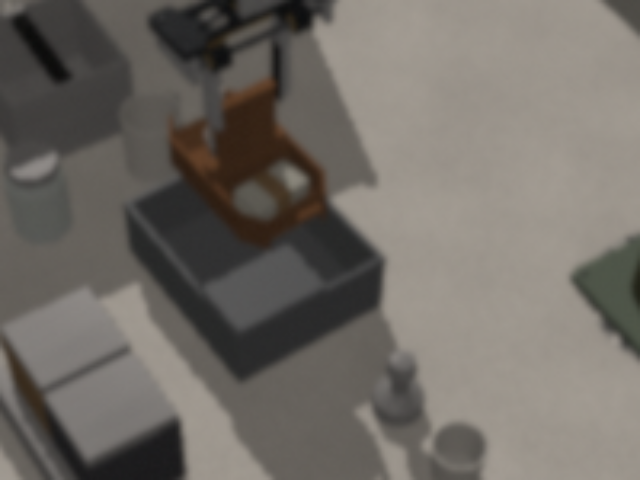

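Call:
send_rows:
  steps:
    - [0,0,0.015,0,1]
    - [0,0,0.035,0,1]
    - [0,0,0.055,0,1]
    - [0,0,0.075,0,1]
    - [0,0,0.095,0,1]
    - [0,0,0.11,0,1]
    - [0,0,0.117,0,1]
    - [-0.005,0,0.117,0,1]
    - [-0.012,0,0.117,0,1]
    - [-0.019,0,0.117,0,1]
    - [-0.026,0,0.117,0,1]
    - [-0.033,0,0.117,0,1]
    - [-0.04,0,0.117,0,1]
    - [-0.047,0,0.117,0,1]
    - [-0.054,0,0.117,0,1]
    - [-0.06,0,0.117,0,1]
    - [-0.06,0,0.117,0,1]
  grip_force: 30

```text
clock: 9.67
eef_pos: [0.4259, -0.3452, 0.1531]
orientation: [2.143, 2.296, -0.002]
force: [0.2, 2.0, -5.4]
finger_gap: 0.0695
grip_force: 30.0
```

```bash
python3 - <<'E'
from h import *
c=eyes.camera("scene"); cv2.imwrite("pics/s3.png",cv2.resize(c["img"][60:210,180:380,::-1],(640,480)))
s,_=st();print(s["force"],s["wrist_torque"],s["finger_gap"],s["clock"],s["eef_pos"])
E
```

```text
[-0.55183527  1.52262958 -4.36963468] [ 0.24028355 -0.12916712  0.04239968] 0.06933410634169973 9.7167 [ 0.42582419 -0.34476086  0.15294779]
```

View pics/s3.png

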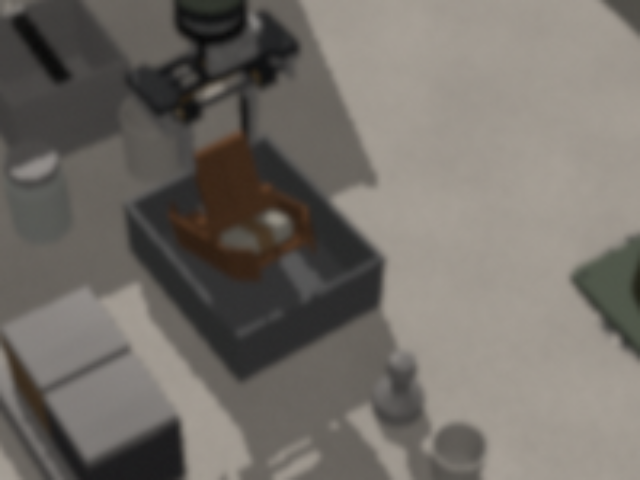

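Call:
send_rows:
  steps:
    - [-0.006,0,0,0,1]
    - [-0.013,0,0,0,1]
    - [-0.02,0,0,0,1]
    - [-0.027,0,0,0,1]
    - [-0.034,0,0,0,1]
    - [-0.041,0,0,0,1]
    - [-0.048,0,0,0,1]
    - [-0.055,0,0,0,1]
    - [-0.062,0,0,0,1]
    - [-0.069,0,0,0,1]
    - [-0.075,0,0,0,1]
    - [-0.075,0,0,0,1]
  grip_force: 30

```text
clock: 10.72
eef_pos: [0.431, -0.4193, 0.1526]
orientation: [-2.143, -2.297, 0.0]
force: [0.4, 3.1, -3.4]
finger_gap: 0.0693
grip_force: 30.0
```

```bash
python3 - <<'E'
from h import *
c=eyes.camera("scene"); a=c["img"][60:210,180:380,::-1]
s,_=st();print(s["force"],s["wrist_torque"],s["finger_gap"],s["clock"],s["eef_pos"])
cv2.imwrite("pics/s4.png",cv2.resize(a,(640,480)))
E
```

```text
[ 0.09803087  2.93916141 -4.51450894] [ 0.63042141 -0.05195507  0.04886159] 0.06920581481529287 10.7667 [ 0.43096768 -0.41874164  0.15272163]
```

View pics/s4.png

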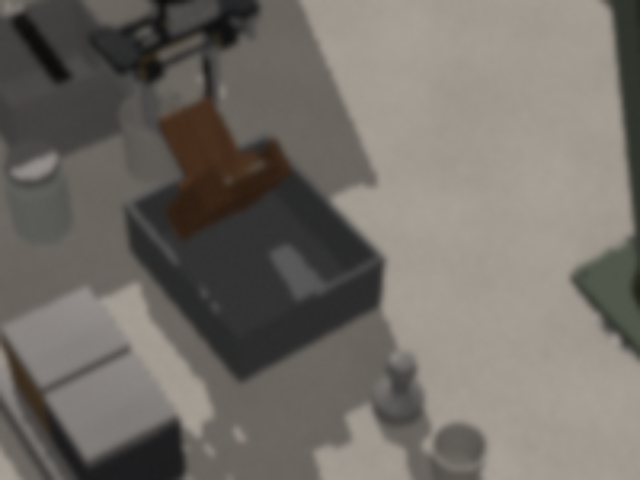

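Call:
send_rows:
  steps:
    - [-0.006,0,0,0,1]
    - [-0.012,0,0,0,1]
    - [-0.012,0,0,0,1]
    - [-0.005,0,0,0,1]
    - [0.01,0,-0.005,0,1]
    - [0.03,0,-0.01,0,1]
    - [0.05,0,-0.01,0,1]
    - [0.065,0,-0.01,0,1]
    - [0.075,0,-0.01,0,1]
    - [0.08,0,-0.01,0,1]
    - [0.08,0,-0.01,0,1]
    - [0.08,0,-0.01,0,1]
    - [0.08,0,-0.01,0,1]
  grip_force: 60

```text
clock: 11.85
eef_pos: [0.4259, -0.3397, 0.1637]
orientation: [2.141, 2.296, -0.001]
force: [-0.1, -0.3, -3.1]
finger_gap: 0.0691
grip_force: 60.0
```

```bash
python3 - <<'E'
from h import *
c=eyes.camera("scene"); a=c["img"][60:210,180:380,::-1]
t=eyes.camera("top"); b=t["img"][170:290,270:430,::-1]
s,_=st();print(s["force"],s["wrist_torque"],s["finger_gap"],s["clock"],s["eef_pos"])
cv2.imwrite("pics/s5.png",np.hstack([cv2.resize(a,(400,300)),cv2.resize(b,(400,300))]))
for n,p in(("s",c),("t",t)): print(n,[(np.round(r["centre"],3).tolist(),round(r["conf"],2)) for r in spot_point("used_cup",p)[:3]])
E
```

```text
[-0.20448736 -0.21617435 -3.81086291] [-0.29750825 -0.10564323  0.03001115] 0.06878153257905588 11.95 [ 0.42572402 -0.33950664  0.16335383]
s [([0.43, -0.508, -0.003], 0.68), ([0.436, -0.344, 0.006], 0.5)]
t [([0.668, 0.076, 0.003], 0.19)]
```

View pics/s5.png

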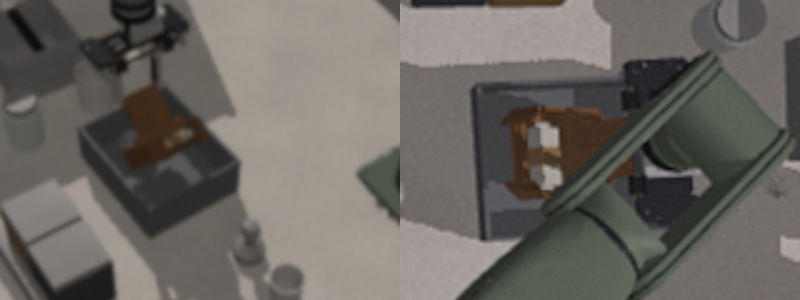

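Call:
send_rows:
  steps:
    - [0.01,0,-0.01,0,1]
    - [0.025,0,-0.03,0,1]
    - [0.04,0,-0.05,0,1]
    - [0.04,0,-0.06,0,1]
    - [0.04,0,-0.06,0,1]
    - [0.04,0,-0.06,0,1]
  grip_force: 60

```text
clock: 12.55
eef_pos: [0.4233, -0.2992, 0.2242]
orientation: [2.14, 2.296, -0.001]
force: [-0.4, 0.3, -3.4]
finger_gap: 0.0692
grip_force: 60.0
```

```bash
python3 - <<'E'
from h import *
c=eyes.camera("scene"); a=c["img"][60:210,180:380,::-1]
t=eyes.camera("wrist"); b=t["img"][:,:,::-1]
s,_=st();print(s["force"],s["wrist_torque"],s["finger_gap"],s["clock"],s["eef_pos"])
cv2.imwrite("pics/s6.png",np.hstack([cv2.resize(a,(400,300)),cv2.resize(b,(400,300))]))
for n,p in(("s",c),("w",t)):
  for l in("used_cup","biscuit_pack","dish","dish_grip","dish_lip"): print(n,l,[(np.round(r["centre"],3).tolist(),round(r["conf"],2)) for r in spot_point(l,p)[:3]])
E
```

```text
[-0.61708527  1.08962788 -2.97886033] [-0.23703939 -0.09146191  0.03613652] 0.06931092034455563 12.65 [ 0.42225982 -0.29855392  0.22223741]
s used_cup [([0.416, -0.208, 0.149], 0.52), ([0.434, -0.347, 0.004], 0.5)]
s biscuit_pack [([0.408, -0.192, 0.176], 0.62)]
s dish [([0.416, -0.206, 0.148], 0.58)]
s dish_grip [([0.416, -0.282, 0.225], 0.68)]
s dish_lip [([0.428, -0.293, 0.096], 0.79), ([0.418, -0.207, 0.15], 0.16)]
w used_cup []
w biscuit_pack [([0.414, -0.19, 0.174], 0.72)]
w dish []
w dish_grip [([0.424, -0.282, 0.222], 0.71)]
w dish_lip []
```

View pics/s6.png

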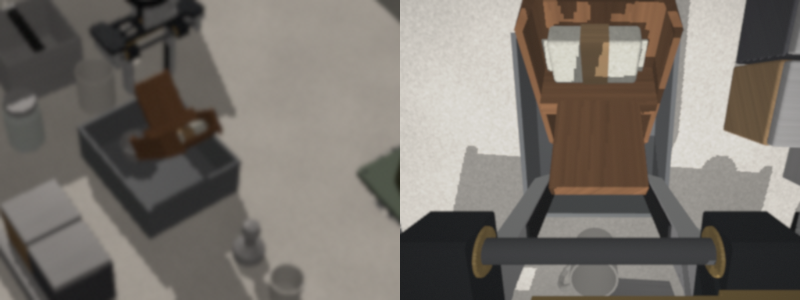

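Call:
send_rows:
  steps:
    - [0,0,-0.01,0,1]
    - [0,0,-0.025,0,1]
    - [0,0,-0.04,0,1]
    - [0,0,-0.05,0,1]
    - [0,0,-0.055,0,1]
    - [0,0,-0.055,0,1]
  grip_force: 40

```text
clock: 13.65
eef_pos: [0.4235, -0.2992, 0.2802]
orientation: [2.14, 2.296, 0.0]
force: [-0.1, -0.3, -2.9]
finger_gap: 0.0698
grip_force: 40.0
```

Call:
send_rows:
  steps:
    - [0,0,0,0,1]
    - [0,0,0,0,1]
    - [0,0,0,0,1]
    - [0,0,0,0,1]
  grip_force: 25

```text
clock: 13.98
eef_pos: [0.4224, -0.2983, 0.2772]
orientation: [-2.141, -2.297, 0.0]
force: [0.3, -0.8, -3.5]
finger_gap: 0.0697
grip_force: 25.0
```

Call:
send_rows:
  steps:
    - [0,0,0,0,1]
    - [0,0,0,0,1]
    - [0,0,0,0,1]
    - [0,0,0,0,1]
  grip_force: 15

```text
clock: 14.32
eef_pos: [0.4228, -0.2986, 0.2781]
orientation: [-2.142, -2.298, -0.0]
force: [0.0, 0.2, -3.6]
finger_gap: 0.0695
grip_force: 15.0
```

```bash
python3 - <<'E'
from h import *
c=eyes.camera("scene"); t=eyes.camera("top")
s,_=st();print(s["force"],s["wrist_torque"],s["finger_gap"],s["clock"],s["eef_pos"])
for n,p in(("s",c),("t",t)):
  for l in("used_cup","biscuit_pack","dish","dish_grip","dish_lip"): print(n,l,[(np.round(r["centre"],3).tolist(),round(r["conf"],2)) for r in spot_point(l,p)[:3]])
E
```

```text
[-0.56302538  0.35086453 -3.12594442] [-0.06055446 -0.10383766 -0.01730058] 0.06965184706213905 14.4167 [ 0.42279493 -0.29854721  0.2782415 ]
s used_cup [([0.43, -0.346, 0.006], 0.73)]
s biscuit_pack [([0.415, -0.253, 0.178], 0.79)]
s dish [([0.421, -0.279, 0.167], 0.96)]
s dish_grip [([0.418, -0.292, 0.271], 0.7)]
s dish_lip [([0.431, -0.381, 0.172], 0.71), ([0.669, 0.076, -0.003], 0.26)]
t used_cup []
t biscuit_pack [([0.418, -0.251, 0.177], 0.64)]
t dish [([0.42, -0.278, 0.171], 0.8)]
t dish_grip [([0.424, -0.292, 0.275], 0.74)]
t dish_lip []
```

```bash
python3 - <<'E'
from h import *
c=eyes.camera("top")
m=masks_of("rail",c)
for r in m[:1]:
    ys,xs=np.nonzero(r["pixels"]); P=lift(c,np.c_[xs,ys],.06); print(r["conf"],len(P),P.min(0),P.max(0))
    for f in(lambda q:q.max(),lambda q:q.min()):
        E=np.array([(f(ys[xs==u]),u) for u in np.unique(xs)]); Q=lift(c,E[:,::-1],.06)
        k=np.ones(len(Q),bool)
        for _ in range(5):
            p=np.polyfit(Q[k,1],Q[k,0],1); e=abs(np.polyval(p,Q[:,1])-Q[:,0]); k=e<max(.003,np.median(e[k])*1.5)
        print("x=%.4f*y+%.4f"%tuple(p),k.sum(),len(Q),np.degrees(np.arctan(-p[0])))
for r in spot_point("tin_a",c)[:5]: print(np.round(r["centre"],4),r["conf"])
for r in recognise("tin_a",c)[:5]: print(np.round(r["centre"],4),r["conf"])
for r in masks_of("tin_a",c)[:5]:
    ys,xs=np.nonzero(r["pixels"]); P=lift(c,np.c_[xs,ys],.12); k=P[:,0]>.625
    # side edges of the top face
    L=[];H=[]
    for u in np.unique(ys):
        q=P[ys==u]; 
        if q[0,0]>.63 and len(q)>10: L.append((q[0,0],q[:,1].min()));H.append((q[0,0],q[:,1].max()))
    L=np.array(L);H=np.array(H)
    print("tin",np.round(np.polyfit(L[:,0]-.67,L[:,1],1),4),np.round(np.polyfit(H[:,0]-.67,H[:,1],1),4), P[:,0].max().round(4),P[:,0].min().round(4))
to((.42,-.27,.278,3.8),(.52,-.024,.278,-90))
E
```

```text
0.85 1151 [ 0.70463847 -0.35027671] [0.75366603 0.30267017]
x=-0.0407*y+0.7323 84 201 2.3328774831858117
x=-0.0334*y+0.7421 189 201 1.912377456417179
[ 0.6736 -0.1248 -0.0012] 0.77
[ 6.756e-01 -2.283e-01 -1.000e-04] 0.64
[0.6614 0.1812 0.0012] 0.58
[ 0.6669  0.0729 -0.    ] 0.56
[ 0.3663  0.058  -0.0004] 0.16
[ 0.6633 -0.2271  0.1204] 0.83
[0.6485 0.1784 0.1168] 0.82
[ 0.6609 -0.1217  0.1174] 0.81
[0.6567 0.0748 0.1223] 0.64
tin [0.1148 0.1296] [0.0224 0.23  ] 0.7117 0.5837
tin [-0.0191 -0.2747] [ 0.0547 -0.1737] 0.7271 0.5952
tin [ 0.0739 -0.1718] [-0.1467 -0.0713] 0.7256 0.5938
at [ 0.4228 -0.2986  0.2782] tool_y 4.0 tilt 0.0
[0.0287, -0.0008, 0.0002] 0.2
[0.2671, 0.1162, 0.0002] 94.0
```

Call:
send_rows:
  steps:
    - [0.004,0.002,0,2,1]
    - [0.014,0.006,0,6,1]
    - [0.029,0.013,0,11,1]
    - [0.046,0.02,0,17,1]
    - [0.063,0.028,0,23,1]
    - [0.08,0.035,0,29,1]
    - [0.097,0.043,0,35,1]
    - [0.114,0.05,0,41,1]
    - [0.131,0.058,0,47,1]
    - [0.148,0.065,0,53,1]
    - [0.165,0.073,0,59,1]
    - [0.182,0.08,0,65,1]
    - [0.199,0.088,0,71,1]
    - [0.216,0.096,0,77,1]
    - [0.233,0.103,0,83,1]
    - [0.248,0.11,0,88,1]
    - [0.258,0.114,0,91,1]
    - [0.2615,0.116,0,91.9,1]
    - [0.2615,0.116,0,91.9,1]
    - [0.2615,0.116,0,91.9,1]
  grip_force: 25

```text
clock: 16.83
eef_pos: [0.52, -0.0299, 0.2782]
orientation: [3.141, 0.06, -0.001]
force: [-0.4, -0.6, -3.3]
finger_gap: 0.0693
grip_force: 25.0
```

```bash
python3 - <<'E'
from h import *
c=eyes.camera("scene"); t=eyes.camera("top")
s,_=st();print(s["force"],s["wrist_torque"],s["finger_gap"],s["clock"],s["eef_pos"])
for n,p in(("s",c),("t",t)):
  for l in("biscuit_pack","dish","dish_grip","dish_lip"): print(n,l,[(np.round(r["centre"],3).tolist(),round(r["conf"],2)) for r in spot_point(l,p)[:2]])
to((.52,-.0298,.278,-87.9),(.52,-.0298,.114,-87.9))
E
```

```text
[-1.58725367  0.26477535 -3.03826016] [0.00127865 0.06421756 0.04745729] 0.06978124107221563 16.9333 [ 0.51994023 -0.03028537  0.27818171]
s biscuit_pack [([0.566, -0.022, 0.178], 0.68)]
s dish [([0.541, -0.029, 0.17], 0.72), ([0.365, 0.063, 0.002], 0.6)]
s dish_grip [([0.52, -0.028, 0.272], 0.8), ([0.564, 0.484, 0.0], 0.62)]
s dish_lip [([0.446, -0.036, 0.176], 0.87)]
t biscuit_pack []
t dish [([0.535, -0.029, 0.168], 0.81)]
t dish_grip [([0.53, -0.03, 0.272], 0.72)]
t dish_lip [([0.442, -0.029, 0.176], 0.81)]
at [ 0.5201 -0.0298  0.2783] tool_y -87.9 tilt 0.0
[-0.0001, -0.0, 0.0003] 0.0
[-0.0001, -0.0, 0.1643] 0.0
```

Call:
send_rows:
  steps:
    - [-0.004,0,0.01,0,1]
    - [-0.004,0,0.03,0,1]
    - [-0.004,0,0.055,0,1]
    - [-0.004,0,0.08,0,1]
    - [-0.004,0,0.105,0,1]
    - [-0.004,0,0.125,0,1]
    - [-0.004,0,0.14,0,1]
    - [-0.004,0,0.15,0,1]
    - [-0.004,0,0.155,0,1]
    - [-0.004,0,0.158,0,1]
    - [-0.004,0,0.161,0,1]
    - [-0.004,0,0.164,0,1]
    - [-0.004,0,0.167,0,1]
    - [-0.004,0,0.169,0,1]
    - [-0.004,0,0.169,0,1]
  grip_force: 15

```text
clock: 18.58
eef_pos: [0.5173, -0.03, 0.111]
orientation: [3.14, 0.058, 0.004]
force: [-1.4, -0.5, 2.8]
finger_gap: 0.0695
grip_force: 15.0
```

```bash
python3 - <<'E'
from h import *
c=eyes.camera("scene"); t=eyes.camera("top")
s,_=st();print(s["force"],s["wrist_torque"],s["finger_gap"],s["clock"],s["eef_pos"])
for n,p in(("s",c),("t",t)):
  for l in("biscuit_pack","dish","dish_grip","dish_lip","tamper"): print(n,l,[(np.round(r["centre"],3).tolist(),round(r["conf"],2)) for r in spot_point(l,p)[:2]])
cv2.imwrite("pics/s7.png",np.hstack([cv2.resize(c["img"][120:270,200:400,::-1],(400,300)),cv2.resize(t["img"][110:260,180:380,::-1],(400,300))]))
E
```

```text
[-1.40123335  0.07563555  6.08826512] [0.14423976 0.35708031 0.02090014] 0.06981377758855117 18.6833 [ 0.51728218 -0.02997989  0.11098601]
s biscuit_pack [([0.546, -0.026, 0.005], 0.62)]
s dish [([0.519, -0.03, -0.002], 0.6), ([0.674, -0.234, 0.002], 0.57)]
s dish_grip [([0.516, -0.029, 0.105], 0.97)]
s dish_lip [([0.43, -0.035, 0.02], 0.81), ([0.673, -0.235, 0.004], 0.35)]
s tamper [([0.374, -0.041, 0.002], 0.68)]
t biscuit_pack []
t dish [([0.52, -0.028, 0.002], 0.75), ([0.566, 0.483, 0.002], 0.52)]
t dish_grip [([0.521, -0.028, 0.105], 0.77), ([0.421, -0.287, 0.0], 0.7)]
t dish_lip [([0.426, -0.034, 0.017], 0.64)]
t tamper []
```

View pics/s7.png

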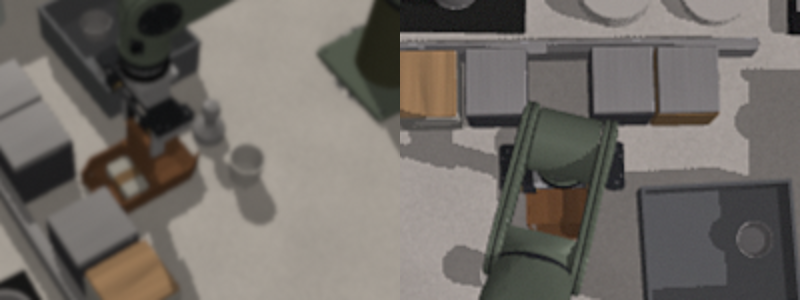

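Call:
send_rows:
  steps:
    - [0,0,0,0,0]
    - [0,0,0,0,-1]
    - [0,0,0,0,-1]
    - [0,0,-0.012,0,-1]
    - [0,0,-0.03,0,-1]
    - [0,0,-0.04,-7,-1]
    - [0,0,-0.04,-14,-1]
    - [0,0,-0.04,-21,-1]
    - [0,0,-0.04,-28,-1]
    - [0,0,-0.04,-35,-1]
    - [0,0,-0.04,-42,-1]
    - [0,0,-0.04,-49,-1]
    - [0,0,-0.04,-56,-1]
    - [0,0,-0.04,-63,-1]
    - [0,0,-0.04,-70,-1]
    - [0,0,-0.04,-77,-1]
    - [0,0,-0.04,-84,-1]
    - [0,0,-0.04,-90,-1]
    - [0,0,-0.04,-90,-1]
    - [0,0,-0.04,-90,-1]
  grip_force: 15

```text
clock: 20.85
eef_pos: [0.5162, -0.0297, 0.1491]
orientation: [2.183, 2.259, 0.0]
force: [-0.5, 0.2, -0.6]
finger_gap: 0.0941
grip_force: 0.0
```

```bash
python3 - <<'E'
from h import *
c=eyes.camera("wrist")
for l in("dish_grip","dish","biscuit_pack"): print(l,[(np.round(r["centre"],4).tolist(),round(r["conf"],2)) for r in spot_point(l,c)[:2]])
to((.519,-.0295,.086,2.1))
s,_=st();print(s["force"],s["clock"],s["finger_gap"])
E
```

```text
dish_grip [([0.5225, -0.0301, 0.1019], 0.79)]
dish [([0.5225, -0.0286, -0.0027], 0.67)]
biscuit_pack [([0.5511, -0.0254, 0.0054], 0.82)]
at [ 0.5162 -0.0297  0.1492] tool_y 2.1 tilt 0.0
[0.0001, 0.0028, 0.0632] -0.0
[ 0.63175467  0.43569047 -0.12150159] 21.05 0.09385701804973089
```

Call:
send_rows:
  steps:
    - [0,0.003,0.02,0,-1]
    - [0,0.003,0.045,0,-1]
    - [0,0.003,0.061,0,-1]
    - [0,0.003,0.061,0,-1]
    - [0,0.003,0.061,0,0.5]
    - [0,0.003,0.061,0,1]
    - [0,0.003,0.061,0,1]
    - [0,0.003,0.061,0,1]
    - [0,0.003,0.061,0,1]
    - [0,0.003,0.061,0,1]
    - [0,0.003,0.061,0,1]
  grip_force: 40

```text
clock: 21.97
eef_pos: [0.5195, -0.0296, 0.0887]
orientation: [2.179, 2.262, 0.001]
force: [-0.2, -0.1, 0.2]
finger_gap: 0.0507
grip_force: 0.0
```

Call:
send_rows:
  steps:
    - [0,0,0,0,1]
    - [0,0,0,0,1]
    - [0,0,0,0,1]
    - [0,0,0,0,1]
    - [0,0,0,0,1]
    - [0,0,0,0,1]
    - [0,0,0,0,1]
    - [0,0,0,0,1]
    - [0,0,0,0,1]
    - [0,0,0,0,1]
  grip_force: 40

```text
clock: 22.8
eef_pos: [0.5193, -0.0296, 0.0883]
orientation: [2.18, 2.262, 0.0]
force: [0.7, -0.1, -1.3]
finger_gap: 0.0137
grip_force: 40.0
```

```bash
python3 - <<'E'
from h import *
s,_=st();print(s["force"],s["wrist_torque"],s["clock"],s["finger_gap"])
c=eyes.camera("top")
for l in("dish","tin_a"): print(l,[(np.round(r["centre"],4).tolist(),round(r["conf"],2)) for r in spot_point(l,c)[:4]])
to((.61,-.0267,.088,2.1),(.638,-.0257,.088,2.1))
E
```

```text
[ 0.72916785 -0.10047151 -1.33838698] [-0.06749034 -0.27799022 -0.0950463 ] 22.8 0.013675257028368738
dish [([0.5164, -0.0277, 0.0002], 0.55)]
tin_a [([0.6747, -0.1244, -0.0004], 0.86), ([0.6745, -0.2281, -0.0002], 0.82), ([0.6611, 0.1829, 0.0032], 0.69), ([0.6695, 0.0754, 0.0032], 0.59)]
at [ 0.5193 -0.0296  0.0883] tool_y 2.1 tilt 0.02
[-0.0004, 0.0908, 0.0003] 0.0
[-0.0005, 0.1188, 0.0003] 0.0
```

Call:
send_rows:
  steps:
    - [0,0.003,0,0,1]
    - [0,0.007,0,0,1]
    - [0,0.011,0,0,1]
    - [0,0.015,0,0,1]
    - [0,0.019,0,0,1]
    - [0,0.023,0,0,1]
    - [0,0.027,0,0,1]
    - [0,0.031,0,0,1]
    - [0,0.035,0,0,1]
    - [0,0.039,0,0,1]
    - [0,0.043,0,0,1]
    - [0,0.047,0,0,1]
    - [0,0.051,0,0,1]
    - [0,0.055,0,0,1]
    - [0,0.059,0,0,1]
    - [0,0.062,0,0,1]
  grip_force: 50

```text
clock: 24.28
eef_pos: [0.5815, -0.0275, 0.0883]
orientation: [-2.18, -2.262, 0.001]
force: [-4.7, -1.3, 5.1]
finger_gap: 0.0139
grip_force: 50.0
```

```bash
python3 - <<'E'
from h import *
s,_=st();print(s["force"],s["wrist_torque"],s["clock"],s["finger_gap"],s["eef_pos"])
c=eyes.camera("top")
for l in("dish","tin_a"): print(l,[(np.round(r["centre"],4).tolist(),round(r["conf"],2)) for r in spot_point(l,c)[:4]])
c=eyes.camera("scene")
for l in("dish","dish_lip","dish_grip","tin_a"): print(l,[(np.round(r["centre"],4).tolist(),round(r["conf"],2)) for r in spot_point(l,c)[:4]])
E
```

```text
[-4.69494546 -1.27048595  5.05507586] [-0.20531837  0.60080599 -0.01067739] 24.2833 0.013941099978207583 [ 0.58145024 -0.02748109  0.0883334 ]
dish [([0.5801, -0.0285, -0.0016], 0.44)]
tin_a [([0.6788, -0.1269, -0.0003], 0.84), ([0.6624, 0.1854, 0.0006], 0.84), ([0.6762, -0.23, 0.0021], 0.64), ([0.6099, -0.0223, 0.0004], 0.39)]
dish [([0.5787, -0.0255, -0.0001], 0.76)]
dish_lip [([0.4916, -0.0337, 0.0184], 0.88)]
dish_grip [([0.575, -0.0251, 0.1023], 0.72)]
tin_a [([0.6748, -0.1271, 0.0045], 0.92), ([0.6732, 0.082, 0.0002], 0.86), ([0.6762, -0.232, 0.004], 0.86), ([0.6615, 0.1808, -0.0055], 0.55)]
```

Call:
send_rows:
  steps:
    - [0,0.004,0,0,1]
    - [0,0.008,0,0,1]
    - [0,0.012,0,0,1]
    - [0,0.016,0,0,1]
    - [0,0.02,0,0,1]
    - [0,0.024,0,0,1]
    - [0,0.028,0,0,1]
    - [0,0.032,0,0,1]
    - [0,0.036,0,0,1]
    - [0,0.04,0,0,1]
    - [0,0.044,0,0,1]
    - [0,0.047,0,0,1]
    - [0,0.049,0,0,1]
    - [0,0.05,0,0,1]
  grip_force: 50

```text
clock: 25.85
eef_pos: [0.6313, -0.0256, 0.0883]
orientation: [-2.18, -2.262, 0.001]
force: [-4.9, -1.5, 5.6]
finger_gap: 0.0135
grip_force: 50.0
```

Call:
send_rows:
  steps:
    - [0,0.001,0,0,1]
    - [0,0.002,0,0,1]
    - [0,0.003,0,0,1]
  grip_force: 50

```text
clock: 26.1
eef_pos: [0.6339, -0.0255, 0.0884]
orientation: [-2.18, -2.262, 0.001]
force: [-6.3, -2.5, 7.0]
finger_gap: 0.0136
grip_force: 50.0
```

Call:
send_rows:
  steps:
    - [0,0.001,0,0,1]
    - [0,0.002,0,0,1]

```text
clock: 26.27
eef_pos: [0.6342, -0.0254, 0.0886]
orientation: [-2.177, -2.26, 0.006]
force: [-11.2, -1.4, 10.6]
finger_gap: 0.0137
grip_force: 50.0
```

Call:
send_rows:
  steps:
    - [0,0.001,0,0,1]
    - [0,0.002,0,0,1]

```text
clock: 26.43
eef_pos: [0.6346, -0.0254, 0.0889]
orientation: [-2.175, -2.258, 0.01]
force: [-16.4, -2.3, 17.0]
finger_gap: 0.0138
grip_force: 50.0
```

Call:
send_rows:
  steps:
    - [0,-0.001,0,0,1]
    - [0,-0.003,0,0,1]
    - [0,-0.0035,0,0,1]

```text
clock: 26.68
eef_pos: [0.6339, -0.0254, 0.0884]
orientation: [-2.18, -2.262, 0.001]
force: [-4.8, -1.5, 5.0]
finger_gap: 0.0136
grip_force: 50.0
```

```bash
python3 - <<'E'
from h import *
s,R=st();print(s["force"],s["wrist_torque"],s["clock"],s["finger_gap"],s["eef_pos"],R[:,2])
for n in("top","scene","wrist"):
    c=eyes.camera(n)
    for l in("dish","dish_lip","biscuit_pack","tin_a","rail"): print(n,l,[(np.round(r["centre"],4).tolist(),round(r["conf"],2)) for r in spot_point(l,c)[:4]])
E
```

```text
[-4.83870938 -1.51563805  5.00204937] [-0.37387921  0.49304025 -0.07258485] 26.6833 0.013647083686159146 [ 0.63392594 -0.02541345  0.08836491] [-1.19417849e-03 -1.55398153e-04 -9.99999275e-01]
top dish [([0.6325, -0.0252, -0.0012], 0.71), ([0.6617, 0.1838, 0.0005], 0.46)]
top dish_lip []
top biscuit_pack [([0.665, -0.0211, 0.004], 0.56), ([0.6657, 0.1825, -0.0015], 0.52), ([0.433, -0.3502, 0.0115], 0.35)]
top tin_a [([0.676, -0.2298, 0.0004], 0.93), ([0.6736, 0.0844, -0.0003], 0.77), ([0.6773, -0.1277, -0.0005], 0.71), ([0.6605, 0.1812, 0.0001], 0.71)]
top rail []
scene dish [([0.6338, -0.0231, 0.0015], 0.97), ([0.4225, 0.4942, -0.0009], 0.48)]
scene dish_lip [([0.5443, -0.0291, 0.0177], 0.77)]
scene biscuit_pack [([0.676, -0.2297, 0.0025], 0.71), ([0.6592, -0.0163, 0.0058], 0.58), ([0.3718, -0.0379, 0.0026], 0.49)]
scene tin_a [([0.6757, -0.128, 0.0011], 0.97), ([0.6611, 0.1847, -0.005], 0.94), ([0.6763, -0.2318, 0.0009], 0.82), ([0.6741, 0.0846, -0.0019], 0.75)]
scene rail [([0.4239, 0.4969, -0.0006], 0.56)]
wrist dish [([0.6332, -0.0259, -0.0034], 0.98), ([0.662, -0.0194, 0.0074], 0.36)]
wrist dish_lip [([0.541, -0.0291, 0.0156], 0.71)]
wrist biscuit_pack [([0.6635, -0.0227, 0.0078], 0.88)]
wrist tin_a [([0.6727, 0.0796, 0.0007], 0.93), ([0.7319, -0.022, 0.0013], 0.47), ([0.6385, -0.0254, 0.1026], 0.16)]
wrist rail [([0.7301, -0.0269, 0.0017], 0.6), ([0.5414, -0.0285, 0.0162], 0.3)]
```

Call:
send_rows:
  steps:
    - [0,0,0,0,0]
    - [0,0,0,0,-0.6]
    - [0,0,0,0,-0.6]
    - [0,0,0,0,-0.6]
    - [0,0,0,0,-0.6]
    - [0,0,-0.01,0,-0.6]
    - [0,0,-0.03,0,-0.6]
    - [0,0,-0.06,0,-0.6]
    - [0,0,-0.1,0,-0.6]
    - [0,0,-0.14,0,-0.6]
    - [0,0,-0.18,0,-0.6]
    - [0,-0.04,-0.2,0,-0.6]
    - [0,-0.08,-0.2,0,-0.6]
    - [0,-0.12,-0.2,0,-0.6]
    - [0,-0.16,-0.2,0,-0.6]
    - [0,-0.2,-0.2,0,-0.6]
    - [0,-0.2,-0.2,0,-0.6]
    - [0,-0.2,-0.2,0,-0.6]

```text
clock: 29.08
eef_pos: [0.4333, -0.0325, 0.2891]
orientation: [2.179, 2.26, 0.002]
force: [0.2, 0.5, -0.2]
finger_gap: 0.0752
grip_force: 0.0
```

```bash
python3 - <<'E'
from h import *
s,R=st();print(s["force"],s["clock"],s["finger_gap"],s["eef_pos"])
C={n:eyes.camera(n) for n in("top","scene")}
cv2.imwrite("pics/s8.png",np.hstack([cv2.resize(C["scene"]["img"][100:265,90:310,::-1],(400,300)),cv2.resize(C["top"]["img"][110:290,160:400,::-1],(400,300))]))
for n,c in C.items():
    for l in("dish","dish_grip","biscuit_pack","used_cup","tin_a"): print(n,l,[(np.round(r["centre"],4).tolist(),round(r["conf"],2)) for r in spot_point(l,c)[:4]])
for l in "milk_jug mug tamper sugar_jar card_box espresso_cup".split(): print(l,[(np.round(r["centre"],3).tolist(),round(r["conf"],2)) for r in spot_point(l,C["scene"])[:2]])
E
```

```text
[ 0.24086631  0.49529432 -0.22799268] 29.0833 0.07521535581038513 [ 0.43332503 -0.0325003   0.28908091]
top dish [([0.4325, -0.5116, 0.001], 0.67), ([0.6318, -0.0268, -0.0026], 0.59)]
top dish_grip [([0.6358, -0.025, 0.1064], 0.75)]
top biscuit_pack [([0.6628, -0.0196, 0.0019], 0.74)]
top used_cup [([0.4314, -0.349, 0.0107], 0.68)]
top tin_a [([0.6628, 0.1822, 0.0022], 0.96), ([0.6778, -0.2276, 0.001], 0.91), ([0.671, 0.0829, 0.0036], 0.85), ([0.679, -0.1278, 0.0013], 0.67)]
scene dish [([0.6331, -0.0246, -0.0007], 0.94)]
scene dish_grip [([0.6291, -0.0265, 0.103], 0.98), ([0.5983, -0.4902, -0.0033], 0.28)]
scene biscuit_pack []
scene used_cup [([0.4283, -0.3472, 0.0077], 0.62)]
scene tin_a [([0.6729, 0.0821, -0.0023], 0.85), ([0.6622, 0.1808, -0.0027], 0.72), ([0.6746, -0.131, -0.0003], 0.71), ([0.6751, -0.2303, 0.0035], 0.58)]
milk_jug [([0.563, 0.484, -0.001], 0.58)]
mug [([0.43, -0.513, -0.002], 0.57)]
tamper [([0.371, -0.04, 0.002], 0.74), ([0.66, -0.02, 0.005], 0.22)]
sugar_jar [([0.598, -0.492, -0.006], 0.58), ([0.54, -0.028, 0.018], 0.24)]
card_box [([0.422, 0.498, 0.0], 0.64)]
espresso_cup []
```

View pics/s8.png

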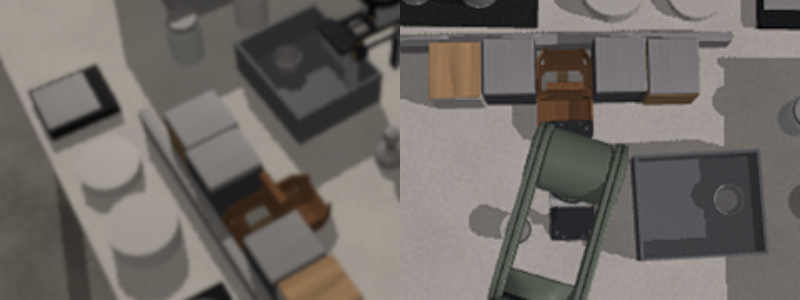

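```bash
python3 -c "
from cell import workorder
print(workorder.close_job())"
```

```text
the job is handed in; nothing more can be done
None
```

The cup is in the tub, and the dish stands level in the gap with its biscuits, its far end at the back rail. The tins are still upright in their row, nothing else looked moved, and I handed the job in at about 30 s on the clock. I carried and tipped the dish by the plate's two side edges instead of across its thickness, because the moves cannot tilt the tool, then re-gripped it across the thickness for the push.

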